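Press the canister door home with the bar clamp, then release it

ROBOT

A 6-joint arm with a two-finger parallel gripper is mounted at the origin on the work surface. World frame = base frame: x ahead of the robot, y to its left, z up, the work surface at z = 0. Lengths are in mm, angles in degrees, forces in N, time in s.
With the tool pointing down it reaches from about 300 to 850 mm from the base axis. Payload 4.2 kg.
Tool frame: the origin (TCP) lies midway between the tips of the shut fingers; the grasp point (between the pads) lies 19 mm behind it; z points along the fingers, x is the direction in which the jaws open and shut, and the axes are right-handed (so a half turn about z gives the same grasp; the last joint's range is limited). The gripper opens to 91 mm and grips with 3 to 60 N. Pads are 32 mm wide; open, the fingers measure 118 mm over their backs; the gripper's body (76 mm by 178 mm) begins 60 mm behind the grasp point.
Start: joints at [63.484, 18.312, 89.639, -0, 72.044, -1.146], TCP at [246.375, 519.56, 213.976] pointing down, gripper open.
Joint ranges: [-177.97, 177.97], [-48.28, 115.42], [12.27, 149.76], [-77.06, 257.06], [2.81, 150.46], [-146.56, 146.56]. Speed limits (degrees/s): [147.25, 147.25, 180, 180, 180, 180].

INTERFACE

Orientations are given as [roll, pitch, yaw] about the fixed x, y, z axes, in that order (R = Rz(yaw) Ry(pitch) Rx(roll)).
In Python, from workcell import env gives the robot as it stands. The module is installed in compiled form; this text tells all that it offers.
- The arm moves only by the tool drive_tool, never from a script. Its argument "series" is a list of rows, each a list of 3 entries, a list of its own where there are three numbers: the closure, from 0 (fully open) to 1 (shut), then the shift along the tool's x, y, z in mm, then the turn, a rotation vector about the tool's x, y, z in rad. In form: [[gripper, [dx, dy, dz], [rx, ry, rz]], ...]. A call has exactly 5 rows; each row is the pose to reach, as a shift and turn from the pose commanded when the call began, along the tool's axes at that moment; what a row does not reach only later rows make up. A row lasts 1/10 s, in which the tool goes at most 50 mm and 8.59 degrees, less where a joint would pass 70% of its speed; a pose out of reach is approached as far as the arm can. A call with a gripper value outside its range is refused whole. The fingers move at their own pace and stop on an object; "squeeze" is the grip in N (left out, the last holds). Time passes only in rows, so rows that repeat a pose let the fingers close, or fill a call up. It gives the time, the measured TCP pose, the force and the opening at its end, in the units of the state.
- env.state(): the state, without advancing time (a new reading comes with each control period).
- env.grab_frame(name): name is "side" or "top"; returns a dict with "image" (400x640x3 uint8, red, green, blue), "K" (3x3 intrinsics, pixels), "origin" and "orientation" of the camera in the world. Camera axes: x right, y down, z forward; pixel columns grow to the right and rows downward; lengths in mm; the calibration is good to about 2 mm. A picture is of the moment at which its call begins. There is no depth.
- env.job_done(): hands the job in, once; it reports no verdict.
The state is a dict: "time_s": time; "qpos": joint angles; "qvel": joint speeds; "effort": joint torques, N m; "ee_pos": TCP position; "ee_rot": TCP orientation; "force": force on the tool from outside, world axes, zero at the start; "torque": the same for the moment, N m; "gripper_width": finger opening in mm.
Only numpy, scipy, OpenCV 4.12 (cv2) and the standard library are available. Lean on these libraries where they do the work, as an engineer would, in place of code of your own. Each camera call takes 0.05 s, during which the arm holds its last target.

TASK

The clear sliding door of the white canister box is stiff and stands partly open. Work the bar clamp's sprung trigger, stroke by stroke, until its padded jaw has pushed the canister against the stop and the door fully home and keeps it firmly pressed there (some 5 to 10 N) on its own with the trigger let go; go by feel, as the door cracks if the jaw presses harder than about 15 N. Then hold the release tab down until the jaw has sprung all the way back, leaving the door shut; do not touch the canister or the jaw with the robot, and leave the other kitchen things alone.

Things in the scene. Friction and masses are not known exactly. Their poses are not given: they have to be found in the camera images.
- clamp: Black bar clamp fixed on the worktop. Origin: on the worktop under the trigger at rest. Its x axis runs along the bar, the way the trigger is squeezed and the jaw closes; y points to the side where the canister stands (75 mm off the bar); z up. Housing 65 mm high, 40 mm wide, from x = -28 to 155 mm; the bar runs inside it and sticks out at both ends, 34 to 50 mm above the worktop.
- grip_top (a point): Top centre of the clamp's fixed upright grip, 150 mm above the worktop, at x = 55 mm of the clamp; the grip is 14 mm thick along x and 26 mm wide.
- fixed_jaw (a point): Centre of the canister-side face of the clamp's fixed jaw (70 mm high plate) at x = -32 mm, y = 75 mm of the clamp, 36 mm up. In front of it sits a rubber stop foot, screwed out differently each time: its face is 20 to 32 mm further towards the canister. It does not move under load.
- trigger_blade (a point): Middle of the grippable part of the trigger, 128 mm above the worktop: an upright grey blade 12 mm thick along the clamp's x, 24 mm wide, clear from 65 to 150 mm height, 42 mm free between it and the grip. Grip or push it along the clamp's +x. Force: its spring 1.5 N (rest) to 3 N (full stroke), plus 2 to 3 N for the bar's return spring, about 1 N for clicks, plus whatever the jaw presses.
- trigger (a joint): Travel of the trigger along the clamp's +x: 0 at rest, 0.016 m full stroke. The first 1 to 4 mm are idle, then the bar moves with it one to one and is caught (clicks) at every 3 mm; a full stroke walks it 9 to 15 mm. Let fully back, the bar stays at its last click and the next stroke walks it on.
- jaw: Moving jaw of the clamp with its bar; same axes as the clamp. Its origin lies on the clamp's origin when fully back, and moves up to 72 mm along the clamp's x. A light spring of 2 to 3 N pulls it back when the release tab is down.
- pad_face (a point): Centre of the front of the jaw's rubber pad (56 mm wide, 44 mm high, 38 mm above the worktop). The pad is sprung: it gives way from 1.5 N on at 1.5 N per mm, for 11 mm at most, then it is solid. At rest it lies at x = -214 mm, y = 75 mm of the clamp.
- tab_top (a point): Centre of the top of the release tab, a grey paddle 34 x 32 mm, 100 mm above the worktop, at x = 130 mm of the clamp (behind the grip, at the bar's tail end). It is pressed straight down; 9 mm travel. It must go down at least 7 mm (6 to 7 N) with the trigger at rest to free the bar, and springs up again.
- canister: White plastic box, 110 mm long (x) by 80 mm wide by 83 mm high, about 0.5 kg, standing loose on the worktop between the jaw's pad and the stop foot, its length along the clamp's bar. Origin: centre of its underside; its x axis points to the stop foot. It slides on the worktop when pushed.
- door_end (a point): Centre of the outer end face of the canister's clear door, which the pad meets, 38 mm above the worktop. The door is a clear sheet over the box's top with a clear end plate 78 mm wide and 70 mm high facing the jaw.
- door (a joint): How far the door has been pushed in along the canister's x: 0 = open by 24 mm, 0.024 m = fully home against a hard stop. It slides stiffly (about 2.5 N) and stays where it is left.
- rice_pot: Steel rice pot, 170 mm across and 110 mm high, on the black glass hob to the left. Origin: centre of its underside. Leave alone.
- pot_lid: Steel pot lid with silicone edge and black knob, 170 mm across, 42 mm high, lying to the right. Leave alone.
- spoon_holder: White ceramic spoon holder, 96 mm across, 110 mm high, with two wooden spoon sticks up to 170 mm, to the right. Leave alone.
- timer: White plastic kitchen timer dial, 76 mm across, 50 mm high, to the right. Leave alone.
Not all that is in view belongs to the job. What is shaped like the canister but orange or yellow is not meant.

How it is judged (in metres and radians):
On the way:
1. door fully home, and the jaw keeps pressing it (over 4 N) with the trigger let go (value of joint door above 0.0222 m and contact force between jaw and canister above 4 N and value of joint trigger below 0.004 m), for 0.3 s.
At the end, for the whole second after the job is handed in: The door is home (within 1.8 mm), the jaw is back within 5 mm of its rest position and off the canister, and the canister stands upright and still on the worktop (value of joint door above 0.0222 m and x of jaw in the frame of clamp below 0.005 m and contact force between jaw and canister below 0.2 N and angle between canister's own z axis and vertical below 0.06 rad and height (world z) of canister below 0.006 m and linear speed of canister below 0.01 m/s); the robot touches nothing.
It fails at once if the jaw presses the canister or its door harder than 15 N (contact force between jaw and canister above 15 N).
It fails at once if the robot touches the canister or its door (contact force between any of the fingers, the arm and canister above 1 N).
It fails at once if the robot pushes the jaw or its bar (contact force between any of the fingers, the arm and jaw above 1 N).
It fails at once if a bystander is moved by more than 20 mm (distance of any of rice_pot, pot_lid, spoon_holder, timer from where it was at the start of the episode above 0.02 m).
It also fails if it takes over 58 s, if anything falls off the work surface, if the arm or the gripper's body presses on something with over 40 N, if the wrist force passes 120 N, or if a joint passes its speed limit or range.

## Working session

There is one attempt and no reset: what is moved stays moved. The work goes in short steps, Python scripts to look and compute and a tool call to move; the robot and the scene stay as the last step left them, time stands still between calls to the robot, and variables do not carry over. Pictures are saved under pics/ and viewed, and the job is handed in when it is done.

Besides the shell and the picture viewer there is one more tool, called after "Call:" in YAML: its name, and indented under it one key for each argument. drive_tool: Moves the arm, as the interface text tells. Its arguments: {"type":"object","properties":{"series":{"type":"array","items":{"type":"array"}},"squeeze":{"type":"number"}},"required":["series"]}

```bash
mkdir -p pics
python3 - <<'E'
from workcell import env
import cv2,numpy as np
for n in("top","side"):
    f=env.grab_frame(n); cv2.imwrite(f"pics/{n}0.png",f["image"][:,:,::-1])
    np.savez(f"{n}0.npz",**{k:np.array(f[k]) for k in f})
    print(n,f["K"],f["origin"],f["orientation"])
print(env.state())
E
```

```text
top [[452.08194085   0.         314.47264278]
 [  0.         452.08194085 196.20259983]
 [  0.           0.           1.        ]] [ 240.29218595   39.53957914 1778.38277592] [-172.4559856    -0.43592373  -91.51526068]
side [[440.65485505   0.         316.26814494]
 [  0.         440.65485505 199.19612305]
 [  0.           0.           1.        ]] [-106.18890392 -901.76696349  904.4071159 ] [-126.16442244   -0.5952017   -30.30851737]
{'time_s': 0.1, 'qpos': array([ 6.34835831e+01,  1.83476947e+01,  8.97006561e+01, -2.90781156e-03,
        7.20429465e+01, -1.14666609e+00]), 'qvel': array([-0.01791606, -0.12918209, -0.22663026,  0.05948767, -0.06788637,
       -0.02719373]), 'effort': array([ 9.96375820e-04, -4.13331413e+01, -2.32509953e+01,  7.28087663e-02,
        4.21739789e-02, -7.08652601e-05]), 'ee_pos': array([246.1799258 , 519.12867252, 213.19878606]), 'ee_rot': array([1.79999063e+02, 9.13344237e-02, 6.46311471e+01]), 'force': array([ 0.17006138, -1.10543335,  0.34358077]), 'torque': array([ 0.00709598,  0.00386565, -0.07478054]), 'gripper_width': 91.14809935371598}
```

View pics/top0.png

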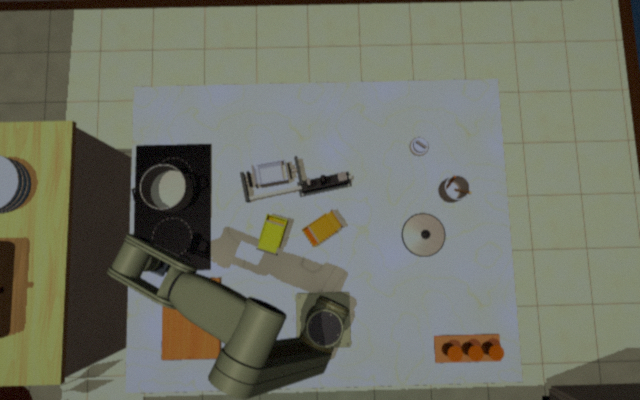

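View pics/side0.png

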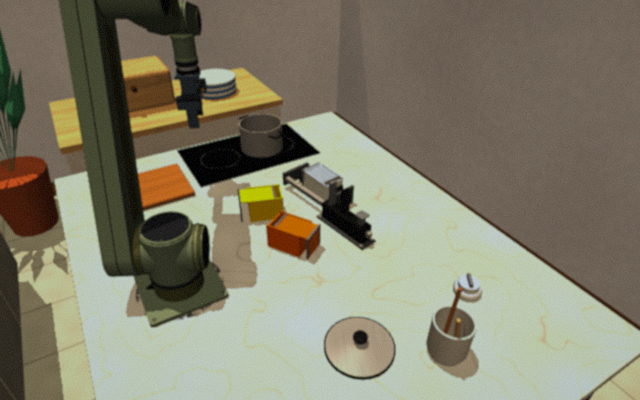

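The top view shows three box-shaped things: a white one at (272,173), a yellow one at (273,233) and an orange one at (323,228). The white one is between the clamp's jaws, so it is the canister. I'll confirm that in an enlarged crop.

Run:
```python
import cv2
a=cv2.imread("pics/top0.png")[145:215,230:365]; cv2.imwrite("pics/top0c.png",cv2.resize(a,None,fx=5.9,fy=5.9,interpolation=cv2.INTER_CUBIC))
a=cv2.imread("pics/side0.png")[155:255,275:385]; cv2.imwrite("pics/side0c.png",cv2.resize(a,None,fx=6,fy=6,interpolation=cv2.INTER_CUBIC))
```

```text
(no output)
```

View pics/top0c.png

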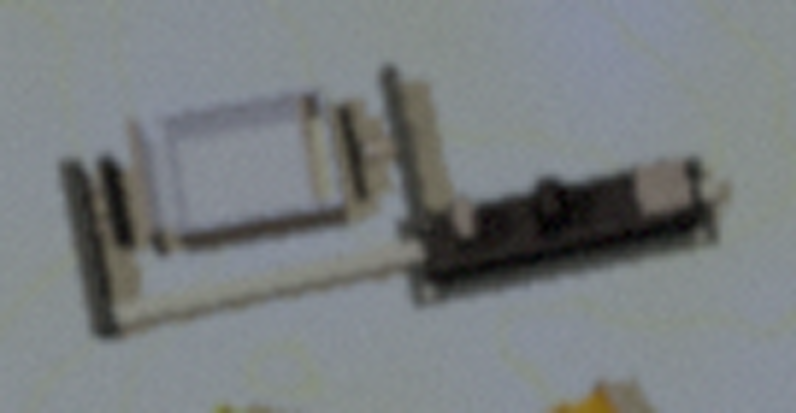

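View pics/side0c.png

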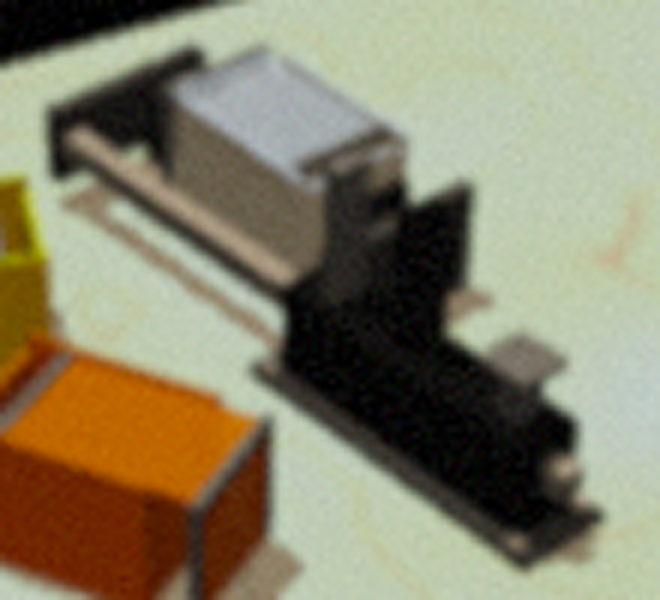

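The white box, orange (272,173) in the top view, isn't ambiguous: it stands between the jaw pad at (250,181) and the stop foot at (291,170). It has a clear door frame, so it is the canister. The yellow and orange boxes are decoys. The grey trigger top is at (308.5,182), the grip top at (323,177.5) and the tab at (342.5,177). Next I'll cast rays for these.

```bash
cat > h.py <<'E'
import numpy as np, cv2
from scipy.spatial.transform import Rotation as R
def load(n): 
    d=np.load(n); return d
def ray(d,px,z):
    v=R.from_euler('xyz',d["orientation"],degrees=True).apply(np.linalg.inv(d["K"])@[px[0],px[1],1])
    o=d["origin"]; return (o+v*(z-o[2])/v[2])
def proj(d,p):
    q=R.from_euler('xyz',d["orientation"],degrees=True).inv().apply(np.asarray(p)-d["origin"]); q=(d["K"]@q.T).T if q.ndim>1 else d["K"]@q
    return q[...,:2]/q[...,2:]
E
python3 - <<'E'
from h import *
t=load("top0.npz")
c=lambda x,y:(230+x/5.9-.42,145+y/5.9-.42)
pts={"tab":(c(665,187),100,130,0),"grip":(c(549,190),150,55,0),"trig":(c(463,216),150,0,0),
"jawL":(c(105,325),None,0,0)}
W=[];M=[]
for k,(p,z,x,y) in pts.items():
    if z is None: continue
    w=ray(t,p,z); print(k,p,w.round(1)); W.append(w[:2]); M.append((x,y))
W=np.array(W);M=np.array(M,float)
wc=W.mean(0);mc=M.mean(0)
zc=((W-wc)@[1,1j])@np.conj((M-mc)@[1,1j]); th=np.angle(zc)
Rm=np.array([[np.cos(th),-np.sin(th)],[np.sin(th),np.cos(th)]])
o=wc-Rm@mc; print("yaw",np.degrees(th),"o",o,"res",W-(M@Rm.T+o))
T=lambda x,y,z:np.r_[Rm@[x,y]+o,z]
s=load("side0.npz")
for nm,d in(("top",t),("side",s)):
    im=d["image"][:,:,::-1].copy(); im=cv2.resize(im,None,fx=6,fy=6,interpolation=cv2.INTER_CUBIC)
    P=[T(130+a*17,b*16,100) for a,b in((-1,-1),(1,-1),(1,1),(-1,1))],[T(x,y,65) for x,y in((-28,-20),(155,-20),(155,20),(-28,20))],[T(a*6,b*12,150) for a,b in((-1,-1),(1,-1),(1,1),(-1,1))],[T(55+a*7,b*13,150) for a,b in((-1,-1),(1,-1),(1,1),(-1,1))],[T(-214,75+a*28,38+b*22) for a,b in((-1,-1),(1,-1),(1,1),(-1,1))],[T(-32,75,36),T(-32,75,71)]
    for q in P:
        u=((proj(d,np.array(q))+.5)*6).astype(int); cv2.polylines(im,[u],True,(0,0,255),1)
    b=(145,215,230,360) if nm=="top" else (155,255,275,385)
    cv2.imwrite(f"pics/{nm}ov.png",im[b[0]*6:b[1]*6,b[2]*6:b[3]*6])
E
```

```text
tab (342.29186440677967, 176.2749152542373) [535.2 -85.9 100. ]
grip (322.6308474576271, 176.78338983050847) [526.4 -10.2 150. ]
trig (308.0545762711864, 181.19016949152544) [511.4  43.4 150. ]
yaw -79.7774276926837 o [513.37936671  43.09827072] res [[-1.22535324 -1.08510713]
 [ 3.21829031  0.77922965]
 [-1.99293708  0.30587748]]
```

View pics/topov.png

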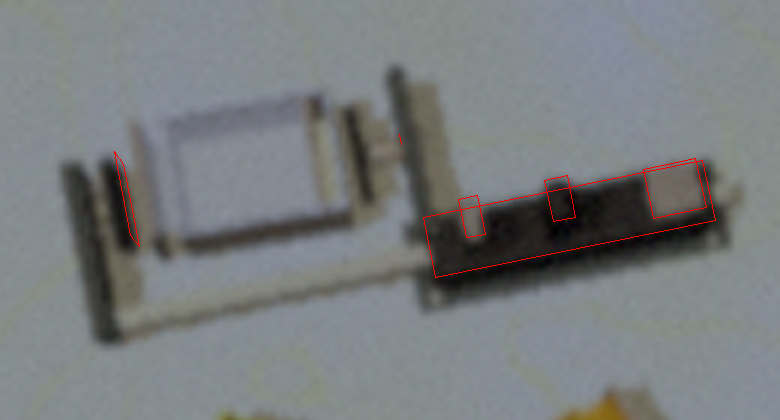

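View pics/sideov.png

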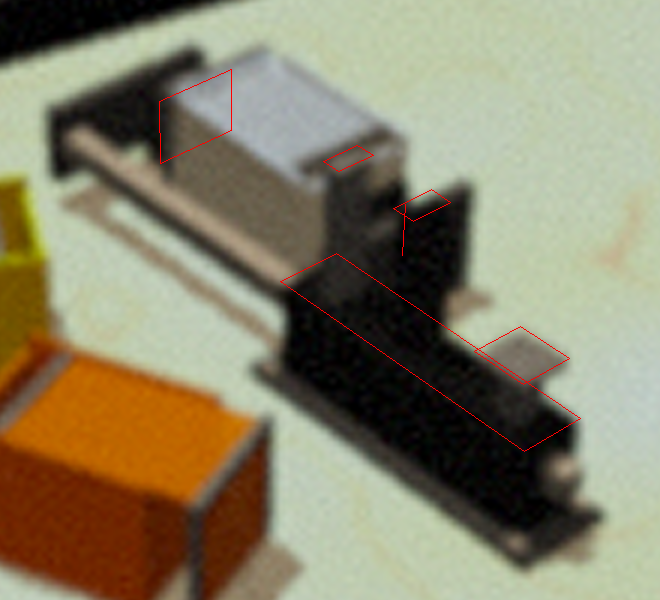

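The overlay matches the tab and trigger, but the yaw looks about 2° low. I'll refine it from the bar's long edge using a line fit.

```bash
python3 - <<'E'
from h import *
t=load("top0.npz"); s=load("side0.npz")
c=lambda x,y:(230+x/6-.5,145+y/6-.5)
for nm,a,b,z in(("bar top edge",c(130,316),c(415,246),50),("bar low edge",c(125,330),c(415,265),50),("baseplate low",c(425,306),c(720,240),4),("jawplate left",c(70,165),c(105,340),60),("fixedjaw",c(392,75),c(410,205),70),("can low edge",c(160,252),c(350,215),83),("can top",c(170,120),c(320,95),83)):
    A,B=ray(t,a,z),ray(t,b,z); d=B-A; print(nm,A.round(1),B.round(1),np.degrees(np.arctan2(d[1],d[0])).round(1))
c=lambda x,y:(275+x/6-.5,155+y/6-.5)
for nm,a,b,z in(("s bar edge",c(78,128),c(300,275),50),("s base",c(255,368),c(525,565),0),("s hous top",c(285,292),c(530,455),65)):
    A,B=ray(s,a,z),ray(s,b,z); d=B-A; print(nm,A.round(1),B.round(1),np.degrees(np.arctan2(d[1],d[0])).round(1))
for nm,p,z in(("tab",c(525,357),100),("tab corners",c(520,333),100),("trig top",c(350,150),150),("grip top",c(437,205),150),("grip corner R",c(468,185),150)):
    print(nm,ray(s,p,z).round(1))
E
python3 - <<'E'
import cv2
a=cv2.imread("pics/side0.png")[175:225,320:375]
a=cv2.convertScaleAbs(a,alpha=2.5,beta=10)
cv2.imwrite("pics/side0d.png",cv2.resize(a,None,fx=12,fy=12,interpolation=cv2.INTER_CUBIC))
a=cv2.imread("pics/top0.png")[165:200,295:357]
a=cv2.convertScaleAbs(a,alpha=2.0,beta=10)
cv2.imwrite("pics/top0d.png",cv2.resize(a,None,fx=12,fy=12,interpolation=cv2.INTER_CUBIC))
E
```

```text
bar top edge [471.2 264.2  50. ] [512.1  80.4  50. ] -77.5
bar low edge [462.2 267.5  50. ] [499.7  80.6  50. ] -78.7
baseplate low [479.1  75.7   4. ] [ 518.2 -120.6    4. ] -78.7
jawplate left [568.8 300.6  60. ] [454.9 278.9  60. ] -169.2
fixedjaw [620.4  92.2  70. ] [535.5  82.5  70. ] -173.5
can low edge [507.1 240.6  83. ] [527.8 120.3  83. ] -80.3
can top [591.9 233.5  83. ] [605.7 137.9  83. ] -81.8
s bar edge [473.5 274.   50. ] [511.7  84.2  50. ] -78.6
s base [481.4  80.1   0. ] [ 518.8 -124.8    0. ] -79.7
s hous top [486.   57.8  65. ] [ 521.9 -116.6   65. ] -78.4
tab [536.9 -86.7 100. ]
tab corners [545.9 -69.5 100. ]
trig top [518.2  49.3 150. ]
grip top [529.7 -14.3 150. ]
grip corner R [553.2  -7.2 150. ]
```

View pics/side0d.png

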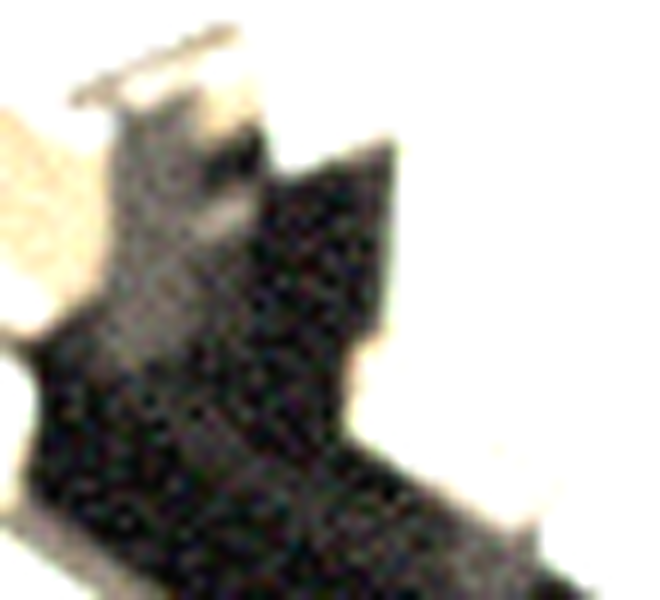

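View pics/top0d.png

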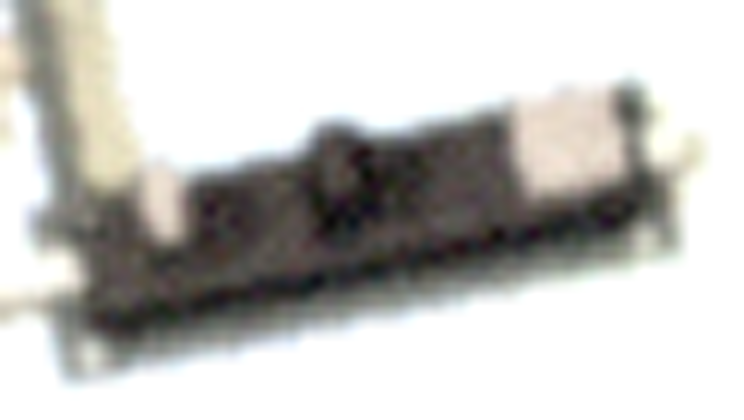

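Both views agree: clamp origin ≈ (511.5, 42.5) and yaw ≈ -79°, with the tab at (536,-86). I'll push the trigger with the shut fingers, with tool y along the clamp's x. The first step is the approach moves.

```bash
cat >> h.py <<'E'
O=np.array([511.5,42.5,0]); YAW=-79.
def cl(x,y,z): return O+R.from_euler('z',YAW,degrees=True).apply([x,y,z])
def toclamp(p): return R.from_euler('z',YAW,degrees=True).inv().apply(np.asarray(p)-O)
def rel(p0,rpy0,p1,rpy1):
    a=R.from_euler('xyz',rpy0,degrees=True);b=R.from_euler('xyz',rpy1,degrees=True)
    return a.inv().apply(np.asarray(p1)-p0),(a.inv()*b).as_rotvec()
E
python3 - <<'E'
from h import *
p0=np.array([246.375,519.56,213.976]); r0=[180,0,64.63]
p2=cl(-48,0,214); pm=(p0+p2)/2
print(p2,rel(p0,r0,pm,[180,0,37.8]),rel(pm,[180,0,37.8],p2,[180,0,11]))
E
```

```text
[502.34116822  89.61810481 214.        ] (array([-1.39403198e+02,  2.07747266e+02, -1.20000000e-02]), array([ 1.24392934e-32, -5.73467608e-17,  4.68271838e-01])) (array([-3.06307347e+01,  2.48302107e+02, -1.20000000e-02]), array([ 0.00000000e+00, -5.72826384e-17,  4.67748240e-01]))
```

Call:
drive_tool:
  series:
    - [1,[-28,41.5,0],[0,0,0.094]]
    - [1,[-56,83,0],[0,0,0.187]]
    - [1,[-84,125,0],[0,0,0.281]]
    - [1,[-112,166,0],[0,0,0.374]]
    - [1,[-139.4,207.7,0],[0,0,0.468]]
  squeeze: 20

```text
time_s: 0.6
ee_pos: [374.6, 302.8, 213.7]
ee_rot: [180.0, 0.0, 37.6]
force: [0.8, 0.4, 0.3]
gripper_width: 54.2
```

Call:
drive_tool:
  series:
    - [1,[-6,50,0],[0,0,0.094]]
    - [1,[-12,99,0],[0,0,0.187]]
    - [1,[-18,149,0],[0,0,0.281]]
    - [1,[-24.5,198,0],[0,0,0.374]]
    - [1,[-30.6,248,0],[0,0,0.468]]

```text
time_s: 1.1
ee_pos: [502.3, 88.4, 213.7]
ee_rot: [-180.0, 0.0, 10.8]
force: [0.4, 0.2, -0.2]
gripper_width: 14.2
```

Call:
drive_tool:
  series:
    - [1,[0,0,25],[0,0,0]]
    - [1,[0,0,50],[0,0,0]]
    - [1,[0,0,75],[0,0,0]]
    - [1,[0,0,100],[0,0,0]]
    - [1,[0,0,104],[0,0,0]]

```text
time_s: 1.6
ee_pos: [499.5, 89.9, 107.0]
ee_rot: [-180.0, 0.4, 11.0]
force: [0.3, -0.6, -0.7]
gripper_width: 0.8
```

Run:
```python
from workcell import env
from h import *
s=env.state(); print(s["ee_pos"],s["ee_rot"],s["force"],s["gripper_width"],toclamp(s["ee_pos"]))
for n,b in(("top",(150,215,285,365)),("side",(140,240,285,385))):
    f=env.grab_frame(n); i=f["image"][b[0]:b[1],b[2]:b[3],::-1]
    np.savez(f"{n}1.npz",**{k:np.array(f[k]) for k in f})
    cv2.imwrite(f"pics/{n}1.png",cv2.convertScaleAbs(cv2.resize(i,None,fx=6,fy=6,interpolation=cv2.INTER_CUBIC),alpha=1.8))
```

```text
[499.49459989  89.87558724 107.03331988] [-179.98318542    0.39432611   10.98978925] [ 0.27502364 -0.64806107 -0.74686489] 0.8259150469581891 [-48.7959026   -2.74513889 107.03331988]
```

View pics/side1.png

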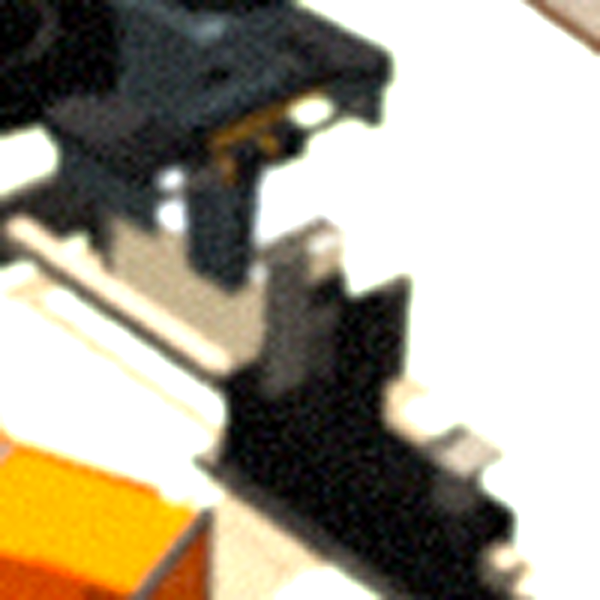

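View pics/top1.png

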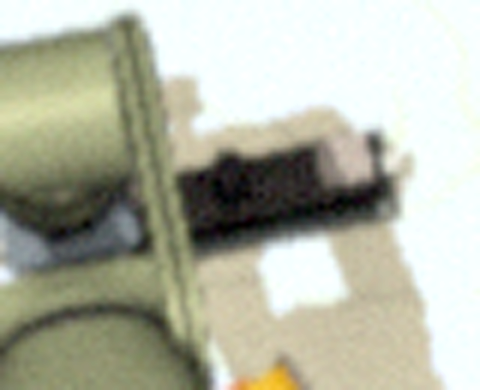

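The side view shows the shut fingers at crop (220,240), just behind the grey blade at (290,310) and lined up with it. Approaching for first contact.

Call:
drive_tool:
  series:
    - [1,[1,4,0],[0,0,0]]
    - [1,[2,8,0],[0,0,0]]
    - [1,[2,12,0],[0,0,0]]
    - [1,[2,16,0],[0,0,0]]
    - [1,[2,18,0],[0,0,0]]

```text
time_s: 2.2
ee_pos: [507.6, 72.6, 110.3]
ee_rot: [180.0, -0.0, 11.0]
force: [-0.4, -0.6, 0.1]
gripper_width: 0.6
```

Call:
drive_tool:
  series:
    - [1,[0,1,0],[0,0,0]]
    - [1,[0,2,0],[0,0,0]]
    - [1,[0,3,0],[0,0,0]]
    - [1,[0,4,0],[0,0,0]]
    - [1,[0,4,0],[0,0,0]]

```text
time_s: 2.7
ee_pos: [508.1, 69.1, 109.9]
ee_rot: [-180.0, -0.0, 11.0]
force: [0.6, 0.1, 0.1]
gripper_width: 0.2
```

Call:
drive_tool:
  series:
    - [1,[0,1,0],[0,0,0]]
    - [1,[0,2,0],[0,0,0]]
    - [1,[0,3,0],[0,0,0]]
    - [1,[0,4,0],[0,0,0]]
    - [1,[0,4,0],[0,0,0]]

```text
time_s: 3.2
ee_pos: [508.8, 65.4, 110.0]
ee_rot: [-180.0, -0.0, 11.0]
force: [0.1, 0.9, 0.2]
gripper_width: 0.3
```

Call:
drive_tool:
  series:
    - [1,[0,1,0],[0,0,0]]
    - [1,[0,2,0],[0,0,0]]
    - [1,[0,3,0],[0,0,0]]
    - [1,[0,3,0],[0,0,0]]
    - [1,[0,3,0],[0,0,0]]

```text
time_s: 3.7
ee_pos: [509.4, 62.6, 109.9]
ee_rot: [-180.0, -0.0, 11.0]
force: [-0.3, 5.0, 0.9]
gripper_width: 0.5
```

Call:
drive_tool:
  series:
    - [1,[0,1,0],[0,0,0]]
    - [1,[0,2,0],[0,0,0]]
    - [1,[0,3,0],[0,0,0]]
    - [1,[0,3,0],[0,0,0]]
    - [1,[0,3,0],[0,0,0]]

```text
time_s: 4.2
ee_pos: [510.0, 59.2, 109.9]
ee_rot: [180.0, 0.0, 11.0]
force: [-0.7, 3.8, -0.2]
gripper_width: 0.4
```

Call:
drive_tool:
  series:
    - [1,[0,1,0],[0,0,0]]
    - [1,[0,2,0],[0,0,0]]
    - [1,[0,3,0],[0,0,0]]
    - [1,[0,3,0],[0,0,0]]
    - [1,[0,3,0],[0,0,0]]

```text
time_s: 4.7
ee_pos: [510.5, 56.5, 110.0]
ee_rot: [-180.0, 0.0, 11.0]
force: [-0.6, 5.1, 0.6]
gripper_width: 0.7
```

Call:
drive_tool:
  series:
    - [1,[0,1,0],[0,0,0]]
    - [1,[0,2,0],[0,0,0]]
    - [1,[0,3,0],[0,0,0]]
    - [1,[0,3,0],[0,0,0]]
    - [1,[0,3,0],[0,0,0]]

```text
time_s: 5.2
ee_pos: [511.1, 53.3, 109.9]
ee_rot: [180.0, 0.0, 11.0]
force: [-0.6, 4.9, 0.6]
gripper_width: 0.4
```

Call:
drive_tool:
  series:
    - [1,[0,1,0],[0,0,0]]
    - [1,[0,2,0],[0,0,0]]
    - [1,[0,3,0],[0,0,0]]
    - [1,[0,3,0],[0,0,0]]
    - [1,[0,3,0],[0,0,0]]

```text
time_s: 5.7
ee_pos: [511.6, 50.9, 110.0]
ee_rot: [-179.9, 0.0, 11.0]
force: [-1.7, 5.5, 0.4]
gripper_width: 0.5
```

Call:
drive_tool:
  series:
    - [1,[0,0.5,0],[0,0,0]]
    - [1,[0,1,0],[0,0,0]]
    - [1,[0,1.5,0],[0,0,0]]
    - [1,[0,1.5,0],[0,0,0]]
    - [1,[0,1.5,0],[0,0,0]]

```text
time_s: 6.2
ee_pos: [511.8, 50.1, 110.0]
ee_rot: [-179.9, -0.0, 11.0]
force: [-1.4, 7.7, 1.6]
gripper_width: 0.5
```

The hard end of the stroke is at TCP y≈50, so rest is at about y 65.7. The free stroke takes about 4–5.5 N. I'll let it back, then make stroke 2.

Call:
drive_tool:
  series:
    - [1,[0,-6,0],[0,0,0]]
    - [1,[0,-12,0],[0,0,0]]
    - [1,[0,-18,0],[0,0,0]]
    - [1,[0,-19,0],[0,0,0]]
    - [1,[0,-19,0],[0,0,0]]

```text
time_s: 6.7
ee_pos: [508.5, 67.6, 110.0]
ee_rot: [180.0, -0.0, 11.0]
force: [-0.1, -0.1, 0.2]
gripper_width: 0.3
```

```bash
cat > look.py <<'E'
import sys
from workcell import env
from h import *
k=sys.argv[1]
s=env.state(); print(s["time_s"],s["ee_pos"].round(1),s["force"].round(2))
o=[]
for n,b in(("top",(150,210,235,335)),("side",(150,220,270,370))):
    f=env.grab_frame(n); i=f["image"][b[0]:b[1],b[2]:b[3],::-1]
    np.savez(f"{n}{k}.npz",**{k:np.array(f[k]) for k in f})
    o.append(cv2.convertScaleAbs(cv2.resize(i,None,fx=4.6,fy=4.6,interpolation=cv2.INTER_CUBIC),alpha=1.5))
cv2.imwrite(f"pics/b{k}.png",np.vstack(o))
E
python3 look.py 2
```

```text
6.7 [508.5  67.6 110. ] [-0.14 -0.07  0.22]
```

View pics/b2.png

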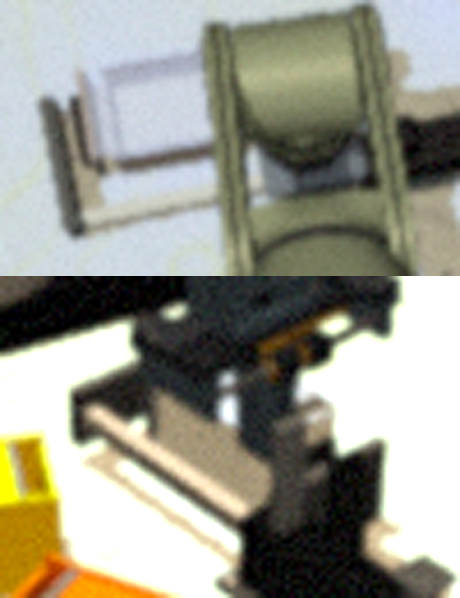

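The jaw plate moved from about px 241 to 244.8, roughly 13 mm, and the pad is now close to the door. Stroke 2.

Call:
drive_tool:
  series:
    - [1,[0,2,0],[0,0,0]]
    - [1,[0,4,0],[0,0,0]]
    - [1,[0,6,0],[0,0,0]]
    - [1,[0,7.5,0],[0,0,0]]
    - [1,[0,8,0],[0,0,0]]

```text
time_s: 7.3
ee_pos: [509.7, 61.2, 110.0]
ee_rot: [-179.8, -0.0, 10.9]
force: [-1.8, 7.7, 1.0]
gripper_width: 0.6
```

Call:
drive_tool:
  series:
    - [1,[0,1.5,0],[0,0,0]]
    - [1,[0,3,0],[0,0,0]]
    - [1,[0,4.5,0],[0,0,0]]
    - [1,[0,5,0],[0,0,0]]
    - [1,[0,5,0],[0,0,0]]

```text
time_s: 7.8
ee_pos: [510.6, 56.5, 110.0]
ee_rot: [-179.8, -0.0, 10.9]
force: [-0.7, 8.0, 1.1]
gripper_width: 0.3
```

Call:
drive_tool:
  series:
    - [1,[0,1.5,0],[0,0,0]]
    - [1,[0,3,0],[0,0,0]]
    - [1,[0,4.5,0],[0,0,0]]
    - [1,[0,6,0],[0,0,0]]
    - [1,[0,6,0],[0,0,0]]

```text
time_s: 8.3
ee_pos: [511.7, 50.8, 110.0]
ee_rot: [-179.8, -0.0, 10.9]
force: [-0.9, 7.8, 1.2]
gripper_width: 0.6
```

Call:
drive_tool:
  series:
    - [1,[0,-6,0],[0,0,0]]
    - [1,[0,-12,0],[0,0,0]]
    - [1,[0,-18,0],[0,0,0]]
    - [1,[0,-19,0],[0,0,0]]
    - [1,[0,-19,0],[0,0,0]]

```text
time_s: 8.8
ee_pos: [508.4, 67.7, 109.9]
ee_rot: [180.0, -0.0, 11.0]
force: [-0.6, 0.7, -0.3]
gripper_width: 0.4
```

```bash
python3 look.py 3
cat > trk.py <<'E'
import sys
from h import *
g=lambda n:cv2.cvtColor(np.load(n)["image"],cv2.COLOR_RGB2GRAY).astype(np.float32)
a=g("top2.npz"); b=g(f"top{sys.argv[1]}.npz")
# jaw plate/bar root patch, and canister/door edges; sub-pixel template match
for nm,(x0,y0,x1,y1) in {"jaw":(242,184,256,203),"doorframe":(251,160,264,188),"body":(259,160,276,188)}.items():
    T=a[y0:y1,x0:x1]; k=8
    S=b[y0-4:y1+4,x0-3:x1+16]
    r=cv2.matchTemplate(cv2.resize(S,None,fx=k,fy=k,interpolation=cv2.INTER_CUBIC),cv2.resize(T,None,fx=k,fy=k,interpolation=cv2.INTER_CUBIC),cv2.TM_CCOEFF_NORMED)
    _,m,_,l=cv2.minMaxLoc(r); print(nm,"shift px",l[0]/k-3,l[1]/k-4,"mm~",np.hypot(l[0]/k-3,l[1]/k-4)*3.85,"score",round(m,2))
E
python3 trk.py 3
```

```text
8.8 [508.4  67.7 109.9] [-0.56  0.74 -0.26]
jaw shift px 2.375 -0.375 mm~ 9.257028579679334 score 0.99
doorframe shift px 2.75 -0.375 mm~ 10.685484093502737 score 0.95
body shift px 0.0 0.0 mm~ 0.0 score 0.98
```

View pics/b3.png

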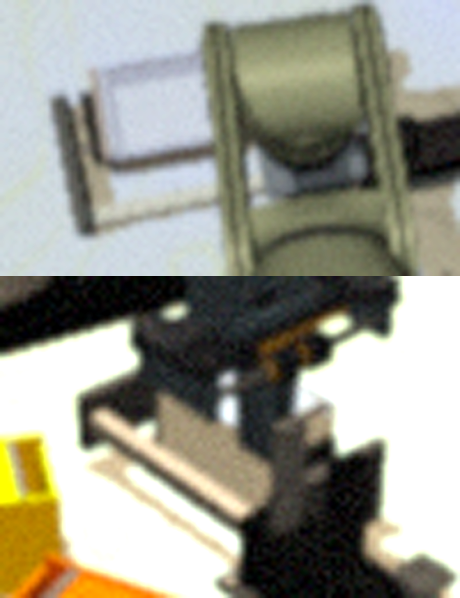

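Stroke 2 moved the door about 10 mm while the canister body stayed put. Stroke 3.

Call:
drive_tool:
  series:
    - [1,[0,2,0],[0,0,0]]
    - [1,[0,4,0],[0,0,0]]
    - [1,[0,6,0],[0,0,0]]
    - [1,[0,7.5,0],[0,0,0]]
    - [1,[0,8,0],[0,0,0]]

```text
time_s: 9.4
ee_pos: [509.7, 61.2, 110.0]
ee_rot: [-179.8, -0.0, 10.9]
force: [-1.7, 8.0, 0.9]
gripper_width: 0.0
```

Call:
drive_tool:
  series:
    - [1,[0,1.5,0],[0,0,0]]
    - [1,[0,3,0],[0,0,0]]
    - [1,[0,4.5,0],[0,0,0]]
    - [1,[0,5,0],[0,0,0]]
    - [1,[0,5,0],[0,0,0]]

```text
time_s: 9.9
ee_pos: [510.5, 56.8, 110.0]
ee_rot: [-179.8, -0.0, 10.9]
force: [-1.0, 7.8, 1.7]
gripper_width: 0.5
```

Call:
drive_tool:
  series:
    - [1,[0,1.5,0],[0,0,0]]
    - [1,[0,3,0],[0,0,0]]
    - [1,[0,4.5,0],[0,0,0]]
    - [1,[0,6,0],[0,0,0]]
    - [1,[0,6,0],[0,0,0]]

```text
time_s: 10.4
ee_pos: [511.6, 51.1, 110.0]
ee_rot: [-179.7, 0.0, 10.9]
force: [-2.2, 9.0, 1.0]
gripper_width: 0.5
```

Call:
drive_tool:
  series:
    - [1,[0,-6,0],[0,0,0]]
    - [1,[0,-12,0],[0,0,0]]
    - [1,[0,-18,0],[0,0,0]]
    - [1,[0,-19,0],[0,0,0]]
    - [1,[0,-19,0],[0,0,0]]

```text
time_s: 10.9
ee_pos: [508.4, 67.6, 110.0]
ee_rot: [180.0, -0.0, 11.0]
force: [0.5, -0.3, -0.3]
gripper_width: 0.6
```

```bash
python3 look.py 4;python3 trk.py 4
```

```text
10.9 [508.4  67.6 110. ] [ 0.45 -0.31 -0.32]
jaw shift px 5.375 -1.0 mm~ 21.04884293880545 score 0.99
doorframe shift px 5.375 -1.125 mm~ 21.142162037620466 score 0.93
body shift px 1.625 -0.625 mm~ 6.703036858394857 score 0.97
```

View pics/b4.png

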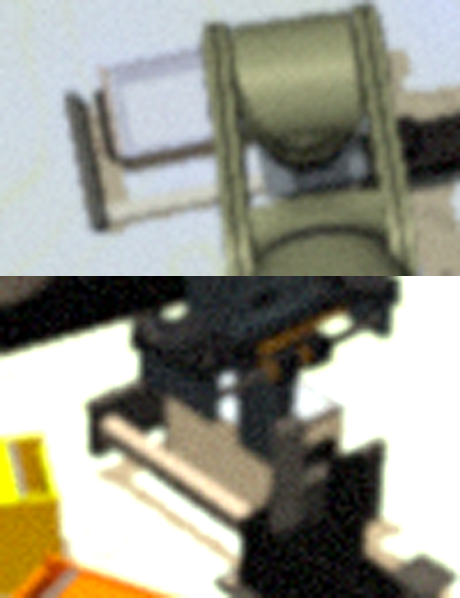

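The canister has started to slide (about 6.7 mm). From here I'll feel carefully in small steps.

Call:
drive_tool:
  series:
    - [1,[0,2,0],[0,0,0]]
    - [1,[0,4,0],[0,0,0]]
    - [1,[0,6,0],[0,0,0]]
    - [1,[0,7,0],[0,0,0]]
    - [1,[0,7,0],[0,0,0]]

```text
time_s: 11.5
ee_pos: [509.4, 62.7, 110.0]
ee_rot: [-179.7, -0.0, 10.9]
force: [-1.5, 8.6, 0.9]
gripper_width: -0.0
```

Call:
drive_tool:
  series:
    - [1,[0,1,0],[0,0,0]]
    - [1,[0,2,0],[0,0,0]]
    - [1,[0,2,0],[0,0,0]]
    - [1,[0,2,0],[0,0,0]]
    - [1,[0,2,0],[0,0,0]]

```text
time_s: 12.0
ee_pos: [509.6, 61.3, 110.0]
ee_rot: [-179.7, -0.0, 10.9]
force: [-1.6, 10.4, 1.1]
gripper_width: 0.6
```

Call:
drive_tool:
  series:
    - [1,[0,1,0],[0,0,0]]
    - [1,[0,2,0],[0,0,0]]
    - [1,[0,2,0],[0,0,0]]
    - [1,[0,2,0],[0,0,0]]
    - [1,[0,2,0],[0,0,0]]

```text
time_s: 12.5
ee_pos: [509.9, 59.9, 110.0]
ee_rot: [-179.6, -0.0, 10.9]
force: [-1.7, 12.6, 2.0]
gripper_width: 0.3
```

Force now rises at about 1.5 N/mm, so everything is seated and the pad is compressing. The jaw is at roughly 8 N. I'll go a little further to make sure the click passes.

Call:
drive_tool:
  series:
    - [1,[0,0.5,0],[0,0,0]]
    - [1,[0,1,0],[0,0,0]]
    - [1,[0,1,0],[0,0,0]]
    - [1,[0,1,0],[0,0,0]]
    - [1,[0,1,0],[0,0,0]]

```text
time_s: 13.0
ee_pos: [510.1, 59.2, 110.1]
ee_rot: [-179.6, -0.0, 10.9]
force: [-2.9, 13.4, 2.1]
gripper_width: 0.6
```

Call:
drive_tool:
  series:
    - [1,[0,0,0],[0,0,0]]
    - [1,[0,0,0],[0,0,0]]
    - [1,[0,0,0],[0,0,0]]
    - [1,[0,0,0],[0,0,0]]
    - [1,[0,0,0],[0,0,0]]

```text
time_s: 13.5
ee_pos: [510.0, 59.2, 110.1]
ee_rot: [-179.6, -0.0, 10.9]
force: [-1.9, 12.7, 1.5]
gripper_width: 0.6
```

Call:
drive_tool:
  series:
    - [1,[0,-0.5,0],[0,0,0]]
    - [1,[0,-1,0],[0,0,0]]
    - [1,[0,-1.5,0],[0,0,0]]
    - [1,[0,-1.5,0],[0,0,0]]
    - [1,[0,-1.5,0],[0,0,0]]

```text
time_s: 14.0
ee_pos: [509.8, 60.4, 110.1]
ee_rot: [-179.6, -0.0, 10.9]
force: [-2.5, 10.9, 0.6]
gripper_width: 0.6
```

Call:
drive_tool:
  series:
    - [1,[0,-0.5,0],[0,0,0]]
    - [1,[0,-1,0],[0,0,0]]
    - [1,[0,-1.5,0],[0,0,0]]
    - [1,[0,-1.5,0],[0,0,0]]
    - [1,[0,-1.5,0],[0,0,0]]

```text
time_s: 14.5
ee_pos: [509.6, 61.3, 110.1]
ee_rot: [-179.7, -0.0, 10.9]
force: [-1.5, 10.0, 1.1]
gripper_width: 0.4
```

The force fell smoothly as I backed off, so that click was not passed yet. I'll go on in fine steps.

Call:
drive_tool:
  series:
    - [1,[0,1,0],[0,0,0]]
    - [1,[0,2,0],[0,0,0]]
    - [1,[0,3,0],[0,0,0]]
    - [1,[0,4,0],[0,0,0]]
    - [1,[0,4,0],[0,0,0]]

```text
time_s: 15.0
ee_pos: [510.2, 58.2, 110.1]
ee_rot: [-179.6, -0.0, 10.9]
force: [-1.9, 14.2, 1.4]
gripper_width: 0.4
```

Call:
drive_tool:
  series:
    - [1,[0,-0.5,0],[0,0,0]]
    - [1,[0,-1,0],[0,0,0]]
    - [1,[0,-1.5,0],[0,0,0]]
    - [1,[0,-2,0],[0,0,0]]
    - [1,[0,-2,0],[0,0,0]]

```text
time_s: 15.5
ee_pos: [510.1, 59.1, 110.0]
ee_rot: [-179.7, -0.0, 10.9]
force: [-0.9, 9.6, 0.2]
gripper_width: 0.6
```

Call:
drive_tool:
  series:
    - [1,[0,-0.5,0],[0,0,0]]
    - [1,[0,-1,0],[0,0,0]]
    - [1,[0,-1.5,0],[0,0,0]]
    - [1,[0,-2,0],[0,0,0]]
    - [1,[0,-2,0],[0,0,0]]

```text
time_s: 16.0
ee_pos: [509.9, 59.7, 110.0]
ee_rot: [-179.9, -0.0, 11.0]
force: [-0.9, 6.4, 0.3]
gripper_width: 0.6
```

At the same position the force is now far lower, so the bar is caught. Letting the trigger fully back.

Call:
drive_tool:
  series:
    - [1,[0,-2,0],[0,0,0]]
    - [1,[0,-4,0],[0,0,0]]
    - [1,[0,-7,0],[0,0,0]]
    - [1,[0,-9,0],[0,0,0]]
    - [1,[0,-9,0],[0,0,0]]

```text
time_s: 16.5
ee_pos: [508.4, 67.6, 109.9]
ee_rot: [180.0, -0.0, 11.0]
force: [0.1, -0.4, -0.1]
gripper_width: 0.8
```

```bash
python3 look.py 5;python3 trk.py 5
```

```text
16.5 [508.4  67.6 109.9] [ 0.08 -0.36 -0.12]
jaw shift px 6.875 -1.0 mm~ 26.747284470811238 score 0.98
doorframe shift px 5.25 -1.0 mm~ 20.57589988919075 score 0.92
body shift px 1.5 -0.625 mm~ 6.2562500000000005 score 0.97
```

View pics/b5.png

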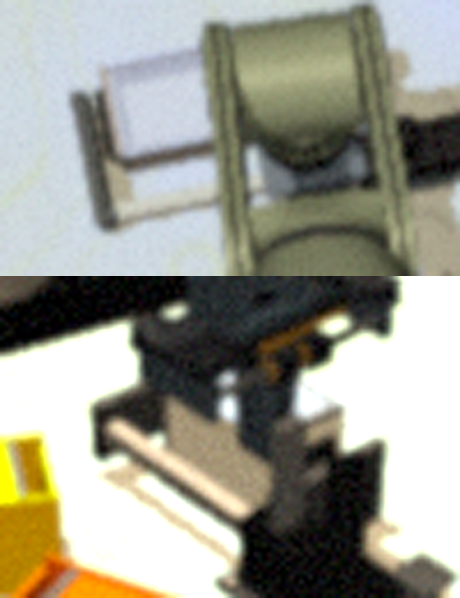

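The jaw went on about 4–6 mm while the door and body stayed still, so both are against their stops. I'll probe the held force by feeling where the trigger picks up the load.

Call:
drive_tool:
  series:
    - [1,[0,2,0],[0,0,0]]
    - [1,[0,4,0],[0,0,0]]
    - [1,[0,5.5,0],[0,0,0]]
    - [1,[0,5.5,0],[0,0,0]]
    - [1,[0,5.5,0],[0,0,0]]

```text
time_s: 17.1
ee_pos: [509.0, 64.7, 110.0]
ee_rot: [-179.7, -0.0, 10.9]
force: [-1.4, 9.6, 1.7]
gripper_width: 0.2
```

Call:
drive_tool:
  series:
    - [1,[0,0.8,0],[0,0,0]]
    - [1,[0,1.5,0],[0,0,0]]
    - [1,[0,1.5,0],[0,0,0]]
    - [1,[0,1.5,0],[0,0,0]]
    - [1,[0,1.5,0],[0,0,0]]

```text
time_s: 17.6
ee_pos: [509.1, 64.1, 110.1]
ee_rot: [-179.6, -0.0, 10.9]
force: [-2.6, 12.7, 1.4]
gripper_width: 0.5
```

Call:
drive_tool:
  series:
    - [1,[0,0.8,0],[0,0,0]]
    - [1,[0,1.5,0],[0,0,0]]
    - [1,[0,1.5,0],[0,0,0]]
    - [1,[0,1.5,0],[0,0,0]]
    - [1,[0,1.5,0],[0,0,0]]

```text
time_s: 18.1
ee_pos: [509.3, 63.3, 110.1]
ee_rot: [-179.5, -0.0, 10.9]
force: [-2.4, 16.0, 2.1]
gripper_width: 0.4
```

Pickup came at about 12.5–13 N trigger force, against a free stroke of about 5 N. The jaw therefore holds about 8 N. I'll let the trigger fully back and hold still a moment.

Call:
drive_tool:
  series:
    - [1,[0,-2,0],[0,0,0]]
    - [1,[0,-4,0],[0,0,0]]
    - [1,[0,-6,0],[0,0,0]]
    - [1,[0,-8,0],[0,0,0]]
    - [1,[0,-10,0],[0,0,0]]

```text
time_s: 18.6
ee_pos: [508.2, 68.8, 109.9]
ee_rot: [180.0, -0.0, 11.0]
force: [-0.3, 0.5, -0.4]
gripper_width: 0.7
```

Call:
drive_tool:
  series:
    - [1,[0,-5,0],[0,0,0]]
    - [1,[0,-5,-20],[0,0,0]]
    - [1,[0,-5,-40],[0,0,0]]
    - [1,[0,-5,-60],[0,0,0]]
    - [1,[0,-5,-70],[0,0,0]]

```text
time_s: 19.1
ee_pos: [508.0, 74.1, 181.6]
ee_rot: [180.0, -0.2, 11.0]
force: [1.3, -0.3, -0.1]
gripper_width: 0.6
```

```bash
python3 look.py 6;python3 trk.py 6
python3 - <<'E'
from workcell import env
from h import *
s=env.state(); print(s["ee_pos"],s["ee_rot"],rel(s["ee_pos"],[180,0,11],[536,-86,180],[180,0,11]), s["gripper_width"])
E
```

```text
19.1 [508.   74.1 181.6] [ 1.28 -0.26 -0.07]
jaw shift px 6.875 -0.875 mm~ 26.68226383058604 score 0.98
doorframe shift px 5.25 -1.0 mm~ 20.57589988919075 score 0.92
body shift px 0.75 -0.5 mm~ 3.4703431026340894 score 0.94
[507.9669024   74.13873428 181.18903772] [ 1.79985423e+02 -1.76535316e-01  1.09941088e+01] (array([ -3.03786037, 162.54550188,   1.18903772]), array([0., 0., 0.])) 0.5701755838220562
```

The jaw is unchanged. Moving over the tab and approaching it.

Call:
drive_tool:
  series:
    - [1,[0,35,-4],[0,0,0]]
    - [1,[-1,70,-4],[0,0,0]]
    - [1,[-2,105,-4],[0,0,0]]
    - [1,[-3,140,-3],[0,0,0]]
    - [1,[-3,162.5,0],[0,0,0]]

```text
time_s: 19.7
ee_pos: [534.9, -88.2, 178.7]
ee_rot: [-180.0, 0.1, 10.9]
force: [0.4, 0.3, 0.5]
gripper_width: 0.3
```

Call:
drive_tool:
  series:
    - [1,[0,0,15],[0,0,0]]
    - [1,[0,0,30],[0,0,0]]
    - [1,[0,0,45],[0,0,0]]
    - [1,[0,0,60],[0,0,0]]
    - [1,[0,0,65],[0,0,0]]

```text
time_s: 20.2
ee_pos: [533.4, -85.8, 112.2]
ee_rot: [-179.9, 0.3, 11.0]
force: [-1.1, 0.5, -0.2]
gripper_width: 0.4
```

Run:
```python
from workcell import env
from h import *
s=env.state(); print(s["ee_pos"],s["force"],toclamp(s["ee_pos"]))
f=env.grab_frame("side"); i=f["image"][170:240,310:395,::-1]
cv2.imwrite("pics/tab.png",cv2.convertScaleAbs(cv2.resize(i,None,fx=7,fy=7,interpolation=cv2.INTER_CUBIC),alpha=1.6))
```

```text
[533.36741319 -85.78196496 112.24343172] [-1.11190811  0.45398947 -0.24475882] [130.0975631   -3.01170564 112.24343172]
```

View pics/tab.png

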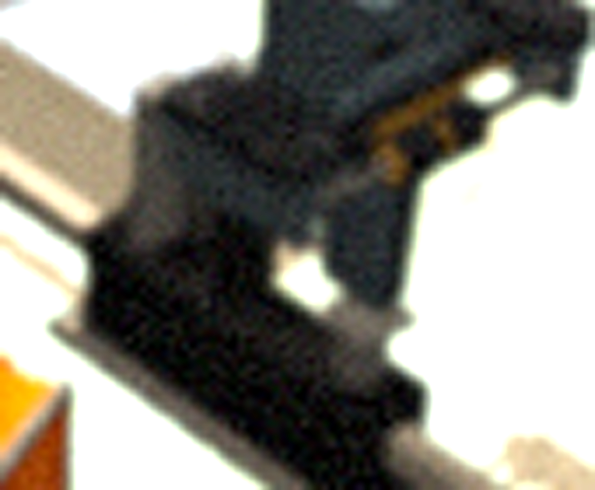

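The side view shows the fingers at crop (370,260), right above the tab at (370,325). Pressing down.

Call:
drive_tool:
  series:
    - [1,[0,0,4],[0,0,0]]
    - [1,[0,0,8],[0,0,0]]
    - [1,[0,0,12],[0,0,0]]
    - [1,[0,0,15],[0,0,0]]
    - [1,[0,0,15],[0,0,0]]

```text
time_s: 20.75
ee_pos: [535.1, -86.0, 99.8]
ee_rot: [-180.0, 0.0, 11.0]
force: [-0.2, 0.4, -0.3]
gripper_width: 0.3
```

Call:
drive_tool:
  series:
    - [1,[0,0,2],[0,0,0]]
    - [1,[0,0,4],[0,0,0]]
    - [1,[0,0,6],[0,0,0]]
    - [1,[0,0,8],[0,0,0]]
    - [1,[0,0,8],[0,0,0]]

```text
time_s: 21.25
ee_pos: [535.5, -86.1, 92.1]
ee_rot: [180.0, -0.0, 11.0]
force: [-1.1, -0.6, 4.2]
gripper_width: 0.7
```

Call:
drive_tool:
  series:
    - [1,[0,0,0.5],[0,0,0]]
    - [1,[0,0,1],[0,0,0]]
    - [1,[0,0,2],[0,0,0]]
    - [1,[0,0,3],[0,0,0]]
    - [1,[0,0,3],[0,0,0]]

```text
time_s: 21.75
ee_pos: [535.6, -86.2, 90.8]
ee_rot: [180.0, -0.1, 11.0]
force: [-2.9, -0.5, 14.4]
gripper_width: 0.3
```

Call:
drive_tool:
  series:
    - [1,[0,0,0],[0,0,0]]
    - [1,[0,0,0],[0,0,0]]
    - [1,[0,0,0],[0,0,0]]
    - [1,[0,0,0],[0,0,0]]
    - [1,[0,0,0],[0,0,0]]

```text
time_s: 22.25
ee_pos: [535.6, -86.2, 90.8]
ee_rot: [180.0, -0.1, 11.0]
force: [-2.9, -0.9, 14.4]
gripper_width: 0.2
```

```bash
cat > look2.py <<'E'
import sys
from workcell import env
from h import *
k=sys.argv[1]
s=env.state(); print(s["time_s"],s["ee_pos"].round(1),s["force"].round(2))
f=env.grab_frame("top"); i=f["image"][145:215,230:360,::-1]
np.savez(f"top{k}.npz",**{q:np.array(f[q]) for q in f})
cv2.imwrite(f"pics/e{k}.png",cv2.convertScaleAbs(cv2.resize(i,None,fx=6,fy=6,interpolation=cv2.INTER_CUBIC),alpha=1.5))
E
python3 look2.py 7
```

```text
22.25 [535.6 -86.2  90.8] [-2.9  -0.86 14.35]
```

View pics/e7.png

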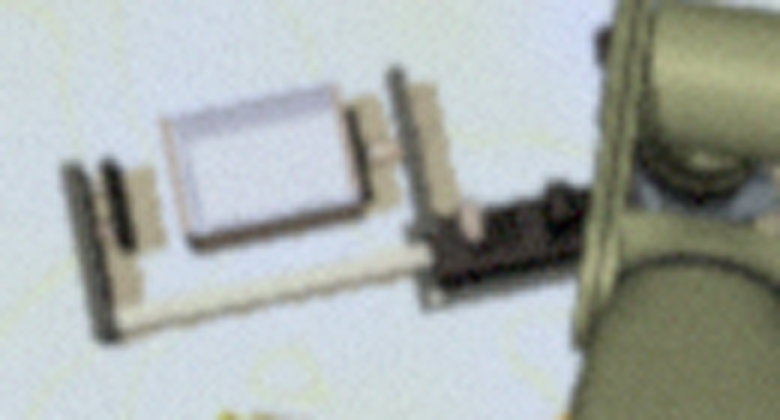

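The tab is bottomed. The jaw plate is back at crop (70,165), the same as at the start, and the door is flush at (165–190,…). I'll hold a little longer, then lift off.

Call:
drive_tool:
  series:
    - [1,[0,0,0],[0,0,0]]
    - [1,[0,0,0],[0,0,0]]
    - [1,[0,0,0],[0,0,0]]
    - [1,[0,0,0],[0,0,0]]
    - [1,[0,0,0],[0,0,0]]

```text
time_s: 22.8
ee_pos: [535.7, -86.2, 90.8]
ee_rot: [180.0, -0.1, 11.0]
force: [-2.9, -0.6, 14.8]
gripper_width: 0.3
```

Call:
drive_tool:
  series:
    - [1,[0,0,-5],[0,0,0]]
    - [1,[0,0,-15],[0,0,0]]
    - [1,[0,0,-30],[0,0,0]]
    - [1,[0,0,-50],[0,0,0]]
    - [1,[0,0,-70],[0,0,0]]

```text
time_s: 23.3
ee_pos: [534.5, -85.8, 159.0]
ee_rot: [-179.9, 0.1, 11.0]
force: [0.0, 0.5, 0.3]
gripper_width: 0.3
```

Call:
drive_tool:
  series:
    - [1,[0,20,-80],[0,0,0]]
    - [1,[0,40,-90],[0,0,0]]
    - [1,[0,50,-90],[0,0,0]]
    - [1,[0,50,-90],[0,0,0]]
    - [1,[0,50,-90],[0,0,0]]

```text
time_s: 23.8
ee_pos: [543.5, -134.6, 247.2]
ee_rot: [-179.9, 0.2, 11.0]
force: [-1.0, -0.7, -0.9]
gripper_width: 0.6
```

```bash
python3 look2.py 8
python3 - <<'E'
from h import *
g=lambda n:cv2.cvtColor(np.load(n)["image"],cv2.COLOR_RGB2GRAY).astype(np.float32)
a,b=g("top0.npz"),g("top8.npz")
x0,y0,x1,y1=238,184,252,203;k=8
up=lambda q:cv2.resize(q,None,fx=k,fy=k,interpolation=cv2.INTER_CUBIC)
r=cv2.matchTemplate(up(b[y0-4:y1+4,x0-6:x1+16]),up(a[y0:y1,x0:x1]),cv2.TM_CCOEFF_NORMED);_,m,_,l=cv2.minMaxLoc(r);print("jaw vs start px",l[0]/k-6,l[1]/k-4,m)
E
```

```text
23.8 [ 543.5 -134.6  247.2] [-0.98 -0.71 -0.9 ]
jaw vs start px 0.0 0.0 0.9979192614555359
```

View pics/e8.png

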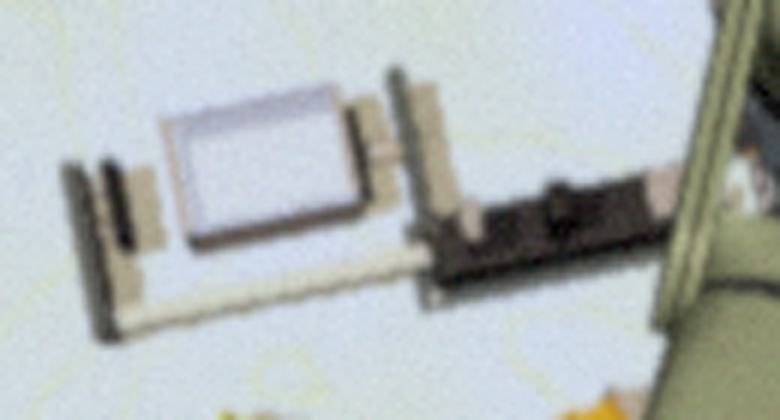

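The jaw is exactly at its start position (0 px shift), the canister stands against the stop foot with the door flush, and the arm is clear. Handing in.

```bash
python3 -c "
from workcell import env
print(env.job_done())"
```

```text
the job is handed in; nothing more can be done
None
```

The door is shut, the jaw is back at its rest position, and I handed the job in at about 24 s of the 58 s allowed. No verdict was reported.

- **Pressing the door home:** I pushed the trigger with the shut fingers: three full strokes, then a fourth short one felt out in small steps.
    - **Seating:** on the last stroke the force rose at about 1.5 N/mm while the door and canister stayed put, so both were against their stops.
    - **Late click:** the first back-off on that stroke showed the click had not been reached. I went about 1 mm further and the bar then held.
    - **Holding force:** with the trigger let go, a light re-push put the jaw's hold at about 8 N. The highest trigger force was 16 N, which means roughly 10 to 11 N at the jaw.
- **Release:** I held the tab down to its bottom, about 9 mm at 14 N, for over a second. I then lifted off and moved clear.
- **Last checks:** the final picture shows the jaw matching its start position (0 px shift). The door looks flush, and the canister is upright against the stop foot. The arm is touching nothing.
- **Checks that fell short:**
    - **Jaw force:** it is inferred from the trigger force; I could not measure it directly.
    - **Jaw tracking:** it showed 5.7 mm on the last stroke where one 3 mm click was expected, so that reading is only good to a few mm.
    - **Canister tracking:** one later reading (3.5 mm against 6.3 mm before) disagreed. The door edge did not move, so I put it down to a poor match.
    - **Other kitchen things:** I did not check the rice pot, lid, spoon holder or timer in a final picture. The arm was not moved down near any of them.

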